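# Log the returned deep sockets with the shelf camera

### The arm

A 7-joint arm with a two-finger parallel gripper is mounted at the origin on the work surface. World frame = base frame: x ahead of the robot, y to its left, z up, the work surface at z = 0. Lengths are in m, angles in rad, forces in N, time in s.
With the tool pointing down it reaches from about 0.4 to 0.85 m from the base axis. Payload 10.4 kg.
Tool frame: the origin (TCP) lies at the very end of the fingers, on their centre line; the grasp point (between the pads) lies 19 mm behind it (env.grip_point_offset is the distance from the TCP to the grasp point, in m); z points along the fingers, y is the line along which they close (so a half turn about z gives the same grasp; the last joint's range is limited). The gripper opens to 85 mm and grips with 20 to 120 N. Pads are 22 mm wide; open, the fingers measure 114 mm over their backs; the gripper's body (76 mm by 85 mm) begins 54 mm behind the grasp point. The pads swing forward as they close: fully open they stand 13 mm farther back than shut.
Start: joints at [1.234, 0.332, -0.065, 1.46, 0.022, 1.35, -0.088], TCP at [0.193, -0.594, 0.231] pointing down, gripper open.
Joint ranges: [-2.6, 2.6], [-0.5, 2.12], [-1.47, 1.34], [0.16, 2.42], [-1.27, 4.41], [0.06, 2.06], [-2.6, 2.6]. Speed limits (rad/s): [2.22, 2.22, 2.79, 2.79, 3.14, 3.14, 3.14].

### API

Orientations are given as a unit quaternion [x, y, z, w].
In Python, from station import env gives the robot as it stands.
- The arm moves only by the tool jog_arm, never from a script. Its argument "rows" is a list that holds one entry, the list of rows, each a list of 4 numbers: the shift along the world's x, y, z in units of 1 m (1.0 is 1 m), then the turn about the world's z in units of pi/2 rad (1.0 is pi/2 rad). In form: [[[tx, ty, tz, twist], ...]]. A call has 1 to 12 rows; each row is the pose to reach, as a shift and turn from the pose commanded when the call began; what a row does not reach only later rows make up. A row lasts 1/10 s, in which the tool goes at most 50 mm and 8.59 degrees, less where a joint would pass 70% of its speed; a pose out of reach is approached as far as the arm can. A call with a number of a shift or a turn outside -1 to 1 is refused whole. A call with a gripper value outside its range is refused whole. "grip" is the finger opening in mm, from 0 to 85.4, set as the call begins (left out, the last holds). The fingers move at their own pace and stop on an object; the grip force is fixed at half the most. Time passes only in rows, so rows that repeat a pose let the fingers close. It gives the time, the measured TCP pose, the force, the opening and the grip force at its end, in the units of the state.
- env.state(): the state, without advancing time (a new reading comes with each control period).
- env.grab_frame(name): name is "scene" or "top"; returns a dict with "img" (384x512x3 uint8, red, green, blue), "range_z" (384x512 float32, m along the optical axis (not along the pixel's ray), 0 where there is no reading), "K" (3x3 intrinsics, pixels), "k1" (the pictures are not rectified: a ray, as slopes to the right and down, at radius r is drawn at 1 + k1 r^2 times it, then the intrinsics apply), "R" (3x3) and "t" (3): a world point X has camera coordinates R X + t. Camera axes: x right, y down, z forward; pixel columns grow to the right and rows downward; lengths in m; the calibration is good to about 2 mm. A picture is of the moment at which its call begins.
- env.sign_off(): hands the job in; it is judged then, once.
The state is a dict: "time_s": time; "q": joint angles; "qd": joint speeds; "tau": joint torques, N m; "eef_pos": TCP position; "tcp_rot": TCP orientation; "force": force on the tool from outside, world axes, zero at the start; "torque": the same for the moment, N m; "opening": finger opening in m; "grasp_force": force on a finger pad.
Only numpy, scipy, OpenCV 4.12 (cv2) and the standard library are available. Lean on these libraries where they do the work, as an engineer would, in place of code of your own. Each camera call takes 0.05 s, during which the arm holds its last target. There are 200 camera calls.

### The job

Check in the returned deep sockets: put every tall socket into the two-eared steel pan, then slide the pan along the shelf, without lifting it, into the ring in front of the camera. With the pan there, push the stick of the camera remote well over towards the raised steel bar on its box, hold it there for two seconds to record, and let it spring back. Then slide the loaded pan back into its plain ring, again without lifting or tipping it, and only then push the stick the opposite way, away from the bar, for two seconds to close the record, and let go; leave the other things on the shelf where they are.

Things in the scene. Friction and masses are not known exactly. Their poses are not given: they have to be found in the camera images.
- sock0_c (a point): Centre (half-way up, on the axis) of a green steel deep socket, 82 mm long: a round upper part 32 mm in diameter and 58 mm long on a hexagonal foot 36 mm across flats and 24 mm high; z runs along its length, from the foot to the open end. About 0.2 kg. It starts upright on the mat. Two to four of these are present; None if absent.
- sock1_c (a point): Centre (half-way up, on the axis) of a green steel deep socket, 82 mm long: a round upper part 32 mm in diameter and 58 mm long on a hexagonal foot 36 mm across flats and 24 mm high; z runs along its length, from the foot to the open end. About 0.2 kg. It starts upright on the mat. Two to four of these are present; None if absent.
- sock2_c (a point): Centre (half-way up, on the axis) of a green steel deep socket, 82 mm long: a round upper part 32 mm in diameter and 58 mm long on a hexagonal foot 36 mm across flats and 24 mm high; z runs along its length, from the foot to the open end. About 0.2 kg. It starts upright on the mat. Two to four of these are present; None if absent.
- sock3_c (a point): Centre (half-way up, on the axis) of a green steel deep socket, 82 mm long: a round upper part 32 mm in diameter and 58 mm long on a hexagonal foot 36 mm across flats and 24 mm high; z runs along its length, from the foot to the open end. About 0.2 kg. It starts upright on the mat. Two to four of these are present; None if absent.
- mat: Black rubber mat 170 x 170 x 3 mm fixed on the shelf, on which the sockets start; origin at the centre of its underside.
- pan_base (a point): Centre of the underside of the loose round steel pan: base diameter 160 mm, rim diameter 176 mm, 60 mm high, wall and floor 4 mm, about 0.6 kg. z up; its two ear handles stand out along its +y and -y. It starts in the plain ring and slides on the shelf with friction.
- ear_l (a point): Middle of the bar of the pan's +y ear handle: a round bar 10 mm thick and 72 mm long, running along the pan's x, 128 mm from the pan's axis, 45 mm above its underside; 36 mm free between bar and pan wall. Pulling the leading ear tows the pan steadily.
- ear_r (a point): The same on the pan's -y side.
- mark_park: Plain white ring painted flat on the shelf, the pan's parking place; inner diameter 210 mm, origin at its centre. May be the left or the right one.
- station: Camera place: a like white ring (inner diameter 210 mm, origin at its centre) with four short rays round it; the camera on its stand (200 mm high) is fixed 220 mm beyond it in +x and turns when the stick is pushed.
- knob (a point): Centre of the 34 mm black ball at the end of the remote's stick, 135 mm above the shelf when centred; the stick pivots 90 mm below it, at the top of the fixed 120 x 120 x 45 mm grey box.
- bar (a point): Centre of the top of the raised steel bar (80 mm long, 10 mm wide, 11 mm high) along one edge of the remote box, 50 mm from the stick's axis; the stick is to be pushed towards it first, away from it at the end; pushed either way it stops clear of bar and box. The box may stand at any yaw.
- remote: The remote box; origin at the centre of its underside, the raised bar towards its +x.
- stick (a joint): Tilt of the stick in rad, positive towards the raised bar; stops at 0.42 either way, a spring of 1 N m/rad centres it (about 4 N at the ball at 0.4 rad; 0.3 rad and more is well over).
- stick_side (a joint): Tilt of the stick along the bar in rad (positive towards the box's -y), sprung likewise; 0 centred.
- short_socket: Bystander: short wide green socket, 54 mm across, 36 mm high, standing loose; origin under its centre. Not one of the tall ones: it stays.
- saucer: Bystander: white ceramic saucer, 130 mm across, 18 mm high, loose; origin under its centre.
- installer: Bystander: blue aluminium wheel stud installer, 54 mm across, 75 mm high, standing loose; origin under its centre.

How it is judged:
On the way, in this order (a step that is already met when the one before it is completed fails the run):
1. every deep socket present is in the pan (horizontal distance between each of sock0_c, sock1_c, sock2_c, sock3_c and pan_base below 0.09 m and height (world z) of each of sock0_c, sock1_c, sock2_c, sock3_c below 0.095 m), for 0.2 s.
2. the loaded pan stands within the camera ring (all of step 1 and horizontal distance between pan_base and station below 0.03 m), for 0.2 s.
3. with the loaded pan in the camera ring, the stick is held over towards the bar for 1 s (all of step 2 and value of joint stick above 0.25 rad and value of joint stick_side between -0.18 and 0.18 rad), for 1 s.
4. the loaded pan stands within the plain ring again (all of step 1 and horizontal distance between pan_base and mark_park below 0.03 m), for 0.2 s.
5. with the loaded pan back in the plain ring, the stick is held over away from the bar for 1 s (all of step 4 and value of joint stick below -0.25 rad and value of joint stick_side between -0.18 and 0.18 rad), for 1 s.
At the end, for the whole second after the job is handed in: The pan stands at rest and level with its centre within 30 mm of the plain ring's centre, every socket present lies in it (centre within 90 mm of the pan's axis and below 95 mm height), and the stick is back at its centre (within 0.08 rad) (all of step 4 and linear speed of pan below 0.02 m/s and angle between pan_base's own z axis and vertical below 0.06 rad and value of joint stick between -0.08 and 0.08 rad and value of joint stick_side between -0.08 and 0.08 rad and linear speed of each of sock0, sock1, sock2, sock3 below 0.03 m/s); the robot touches nothing.
It fails at once if the pan is lifted (its base centre more than 15 mm off the shelf) or tipped (over 0.3 rad) (height (world z) of pan_base above 0.015 m or angle between pan_base's own z axis and vertical above 0.3 rad).
It fails at once if a bystander is moved more than 40 mm (distance of any of short_socket, saucer, installer from where it was at the start of the episode above 0.04 m).
Of sock0, sock1, sock2, sock3 only 2 to 4 are there at a start; the rules pass over those that are not, and their reading is None.
At some moment in a run one of sock0, sock1, sock2, sock3, pan may be knocked a few centimetres aside while the robot is not near it.
Once in a run the grip may slacken for a moment while it holds something.
It also fails if it takes over 210 s, if anything falls off the work surface, if the arm or the gripper's body presses on something with over 40 N, if the wrist force passes 120 N, or if a joint passes its speed limit or range.

## Working session

There is one attempt and no reset: what is moved stays moved. The work goes in short steps, Python scripts to look and compute and a tool call to move; the robot and the scene stay as the last step left them, time stands still between calls to the robot, and variables do not carry over. Pictures are saved under pics/ and viewed, at most 14 in all, crops included, and the job is handed in when it is done.

Besides the shell and the picture viewer there is one more tool, called after ">>>" as name(argument=value, ...) on one line, values as JSON. jog_arm: Moves the arm, as the interface text tells. Its arguments: {"type":"object","properties":{"rows":{"type":"array"},"grip":{"type":"number"}},"required":["rows"]}

```bash
mkdir -p pics; ls; cat > h.py <<'E'
from station import env
import numpy as np, cv2
def ray(f,u,v):
    K=f["K"];p=np.array([(u-K[0,2])/K[0,0],(v-K[1,2])/K[1,1]]);q=p.copy()
    for _ in range(20): q=p/(1+f["k1"]*(q@q))
    R=np.array(f["R"]);return -R.T@np.array(f["t"]),R.T@np.array([q[0],q[1],1.])
def onz(f,u,v,z):
    c,d=ray(f,u,v);return c+d*(z-c[2])/d[2]
def pt(f,u,v):
    c,d=ray(f,u,v);return c+d*f["range_z"][int(v),int(u)]
def cloud(f):
    K=f["K"];R=np.array(f["R"]);v,u=np.mgrid[0:384,0:512]
    p=np.stack([(u-K[0,2])/K[0,0],(v-K[1,2])/K[1,1]],-1);q=p.copy()
    for _ in range(20): q=p/(1+f["k1"]*(q**2).sum(-1,keepdims=True))
    z=f["range_z"][...,None];X=np.concatenate([q*z,z],-1)
    return (X-np.array(f["t"]))@R
def save(f,n,box=None,s=1.5):
    im=f["img"][...,::-1]
    if box: im=im[box[1]:box[3],box[0]:box[2]]
    cv2.imwrite("pics/"+n,cv2.resize(im,None,fx=s,fy=s))
E
python3 - <<'E'
from h import *
for n in("top","scene"):
    f=env.grab_frame(n);save(f,n+"0.png");np.save(n+".npy",f,allow_pickle=True)
    print(n,-np.array(f["R"]).T@f["t"],f["K"][0,0],f["k1"])
print(env.state(),env.grip_point_offset)
E
```

```text
pics
top [0.28483167 0.0114496  1.2667194 ] 463.0669811663926 -0.10523130769799492
scene [1.24378116 0.17165743 0.77242354] 371.9684336553604 -0.03596321527944631
{'time_s': 0.1, 'q': array([ 1.23440651,  0.33279427, -0.06470398,  1.46087354,  0.02158721,
        1.34991212, -0.08847634]), 'qd': array([-0.00069068, -0.00249142, -0.00200052, -0.00088441, -0.00073296,
        0.00197946, -0.00226705]), 'tau': array([ 1.76757869e-03, -6.26742911e+01,  4.93238959e-02, -3.92432356e+01,
        1.63601968e-02,  6.89992419e-03, -2.50519417e-05]), 'eef_pos': array([ 0.1928112 , -0.59414986,  0.23059677]), 'tcp_rot': array([ 9.87713563e-01,  1.56273795e-01, -1.23721129e-04, -6.34249688e-04]), 'force': array([ 0.71896649,  0.18583901, -0.72021831]), 'torque': array([-0.04147053, -0.00703305, -0.04887445]), 'grasp_force': 0.0, 'opening': 0.0850332297944741} 0.0187
```

View pics/top0.png

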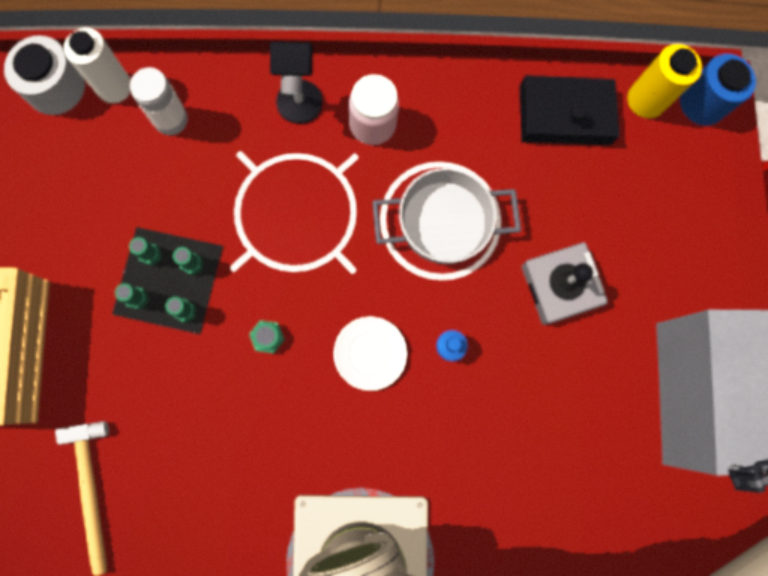

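View pics/scene0.png

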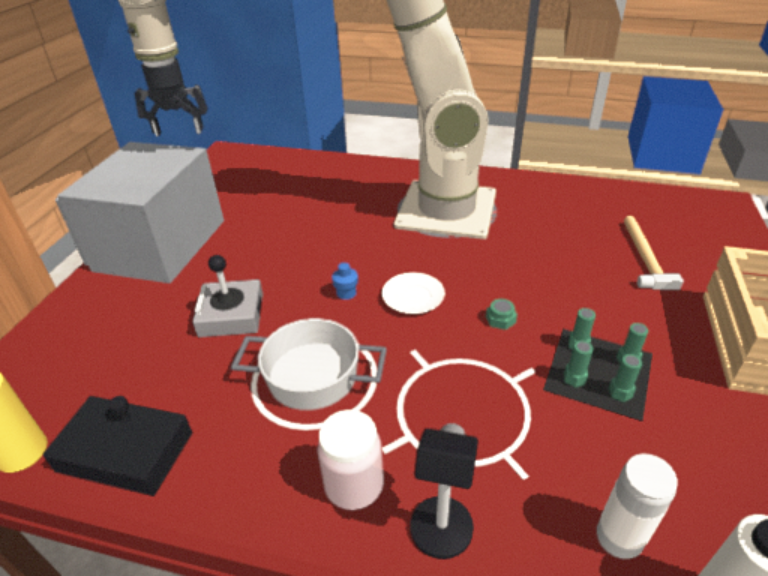

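The top view shows four tall sockets on the mat (around (155,275)), the station ring at (295,212), the pan at (448,216) and the remote at (567,283). Next I measure them and crop the remote.

```bash
python3 - <<'E'
from h import *
T=np.load("top.npy",allow_pickle=True).item();S=np.load("scene.npy",allow_pickle=True).item()
save(T,"rem_t.png",(335,150,415,225),5);save(S,"rem_s.png",(120,160,185,230),6)
C=cloud(T);im=T["img"].astype(int);hsv=cv2.cvtColor(T["img"],cv2.COLOR_RGB2HSV)
r,g,b=im[...,0],im[...,1],im[...,2]
def comps(m,amin):
    n,l,s,c=cv2.connectedComponentsWithStats(m.astype(np.uint8))
    return [(l==i,s[i],c[i]) for i in range(1,n) if s[i][4]>=amin]
for m,s,c in comps((hsv[...,0]>50)&(hsv[...,0]<95)&(hsv[...,1]>60)&(C[...,2]<.2)&(C[...,2]>.0),20):
    P=C[m];z=P[:,2]; top=P[z>np.percentile(z,97)-.012]
    print("green",c.round(),s[4],"zmax",np.percentile(z,97).round(3),"top mean",top.mean(0).round(4))
# disc-top clouds for each socket region incl. grey rims
M=(C[...,2]>.07)&(C[...,2]<.10)&(C[...,1]>.1)&(C[...,0]>.15)&(C[...,0]<.7)
for m,s,c in comps(M,10): print("hi",c.round(),s[4],C[m].mean(0).round(4),np.ptp(C[m],axis=0).round(3))
# pan rim
M=(C[...,2]>.05)&(C[...,2]<.07)
for m,s,c in comps(M,60): print("z5-7",c.round(),s[4],C[m].mean(0).round(4),C[m].min(0).round(3),C[m].max(0).round(3))
# white rings
w=(hsv[...,1]<90)&(hsv[...,2]>140)&(np.abs(C[...,2])<.008)
for m,s,c in comps(w,60):
    P=C[m];print("ring",c.round(),s[4],P.mean(0).round(4),P.min(0).round(3),P.max(0).round(3))
# knob
M=(C[...,2]>.11)&(C[...,2]<.16)&(C[...,1]<-.2)&(C[...,0]<.6)
for m,s,c in comps(M,8): print("knob",c.round(),s[4],C[m].mean(0).round(4),C[m][:,2].max().round(3))
M=(C[...,2]>.035)&(C[...,2]<.065)&(C[...,1]<-.2)&(C[...,0]<.6)
for m,s,c in comps(M,8): print("box",c.round(),s[4],C[m].mean(0).round(4),cv2.minAreaRect(C[m][:,:2].astype(np.float32)))
M=(C[...,2]>.051)&(C[...,2]<.062)&(C[...,1]<-.2)&(C[...,0]<.6)
for m,s,c in comps(M,8): print("bar?",c.round(),s[4],C[m].mean(0).round(4))
for u,v in((247,236),(301,230)): print("saucer/blue",pt(T,u,v).round(3))
E
```

```text
green [ 98. 168.] 231 zmax 0.089 top mean [0.5402 0.3907 0.085 ]
green [125. 174.] 240 zmax 0.088 top mean [0.5247 0.3147 0.0849]
green [ 89. 198.] 225 zmax 0.088 top mean [0.4579 0.4084 0.0849]
green [121. 206.] 236 zmax 0.089 top mean [0.4375 0.323  0.0855]
green [178. 225.] 212 zmax 0.04 top mean [0.3927 0.1713 0.0364]
hi [ 92. 164.] 140 [0.5414 0.3937 0.0852] [0.032 0.033 0.019]
hi [122. 171.] 135 [0.5245 0.3151 0.0845] [0.03  0.033 0.021]
hi [ 14. 232.] 490 [0.3585 0.5885 0.0842] [0.259 0.01  0.03 ]
hi [ 83. 195.] 122 [0.4593 0.412  0.0848] [0.029 0.033 0.021]
hi [117. 204.] 133 [0.4377 0.3228 0.0851] [0.029 0.034 0.021]
z5-7 [23. 22.] 196 [0.9707 0.6518 0.0525] [0.957 0.578 0.05 ] [0.983 0.723 0.06 ]
z5-7 [258.  25.] 1937 [ 0.9689 -0.0401  0.0527] [ 0.956 -0.599  0.05 ] [0.982 0.524 0.061]
z5-7 [477.  34.] 151 [ 0.9708 -0.6961  0.0529] [ 0.956 -0.753  0.05 ] [ 0.981 -0.635  0.059]
z5-7 [39. 60.] 151 [0.8461 0.5835 0.0596] [0.819 0.556 0.05 ] [0.899 0.648 0.07 ]
z5-7 [75. 56.] 97 [0.8597 0.4797 0.0599] [0.844 0.461 0.051] [0.898 0.524 0.07 ]
z5-7 [381.  70.] 1617 [ 0.8373 -0.391
[... 2038 characters left out ...]
.11855322867631912, 0.12585075199604034), 18.514524459838867)
box [447. 262.] 481 [ 0.2978 -0.5523  0.0505] ((0.29953402280807495, -0.5522728562355042), (0.007827731780707836, 0.25993889570236206), 89.56120300292969)
bar? [328. 153.] 14 [ 0.5903 -0.2308  0.0581]
bar? [343. 153.] 8 [ 0.5923 -0.2739  0.053 ]
bar? [335. 154.] 23 [ 0.5891 -0.2513  0.0525]
bar? [324. 161.] 16 [ 0.5665 -0.2187  0.0585]
bar? [396. 184.] 101 [ 0.5083 -0.4168  0.0569]
bar? [377. 187.] 65 [ 0.4985 -0.3628  0.0563]
bar? [387. 194.] 8 [ 0.4794 -0.3924  0.0524]
bar? [447. 225.] 47 [ 0.398  -0.5532  0.0565]
bar? [449. 277.] 131 [ 0.2599 -0.552   0.0565]
saucer/blue [ 0.366 -0.016  0.003]
saucer/blue [ 0.379 -0.153  0.077]
```

View pics/rem_t.png

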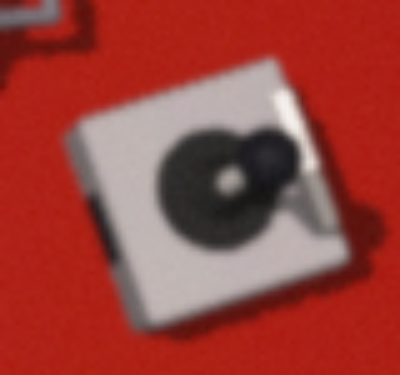

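View pics/rem_s.png

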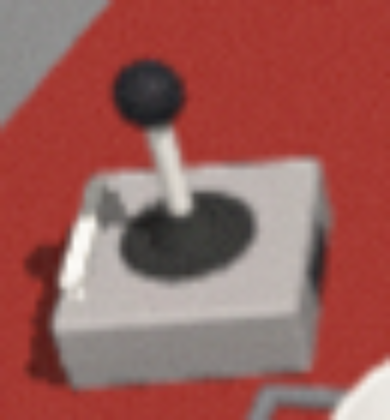

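The raised bar is on the box's -y side, about 18° off world -y; the ball stands centred over (0.496,-0.366). I fit the rings and ears from the saved frames, then move.

```bash
python3 - <<'E'
from h import *
from scipy.optimize import least_squares
T=np.load("top.npy",allow_pickle=True).item()
C=cloud(T);hsv=cv2.cvtColor(T["img"],cv2.COLOR_RGB2HSV)
w=(hsv[...,1]<90)&(hsv[...,2]>140)&(np.abs(C[...,2])<.012)
def fit(c,r0,r1,n):
    P=np.array([onz(T,u,v,0)[:2] for v,u in np.argwhere(w)]);c=np.array(c)
    d=np.hypot(*(P-c).T);P=P[(d>r0)&(d<r1)]
    s=least_squares(lambda p:np.hypot(P[:,0]-p[0],P[:,1]-p[1])-p[2],[*c,.11],loss="soft_l1",f_scale=.003);print(n,s.x.round(4),len(P))
fit((.630,.131),.098,.125,"station");fit((.621,-.1415),.098,.128,"park")
M=(C[...,2]>.03)&(C[...,2]<.075)&(abs(C[...,0]-.62)<.13)
P=C[M];d=np.hypot(P[:,0]-.62,P[:,1]+.15)
Q=P[d<.1];Q=Q[Q[:,2]>.052];s=least_squares(lambda p:np.hypot(Q[:,0]-p[0],Q[:,1]-p[1])-p[2],[.62,-.15,.088],loss="soft_l1",f_scale=.003);print("rim",s.x.round(4))
for sg in(1,-1):
    E=P[((P[:,1]+.15)*sg>.115)&((P[:,1]+.15)*sg<.15)&(abs(P[:,0]-.62)<.045)];print("ear",E.mean(0).round(4),E.min(0).round(3),E.max(0).round(3),len(E))
E
```

```text
station [0.6329 0.1305 0.1098] 1041
park [ 0.6222 -0.1451  0.1098] 824
rim [ 0.615  -0.15    0.0854]
ear [ 0.6121 -0.023   0.0505] [ 0.575 -0.033  0.045] [ 0.644 -0.014  0.057] 100
ear [ 0.6229 -0.2746  0.0503] [ 0.586 -0.284  0.042] [ 0.663 -0.265  0.058] 116
```

>>> jog_arm(rows=[[[0, 0, 0.05, 0], [0.03, 0.05, 0.07, -0.05], [0.06, 0.09, 0.07, -0.1], [0.09, 0.135, 0.07, -0.15], [0.12, 0.18, 0.07, -0.2], [0.15, 0.22, 0.07, -0.2], [0.18, 0.26, 0.07, -0.2], [0.2, 0.3, 0.07, -0.2], [0.23, 0.345, 0.07, -0.2], [0.257, 0.394, 0.07, -0.2], [0.257, 0.394, 0.07, -0.2], [0.257, 0.394, 0.07, -0.2]]], grip=60)

```text
time_s: 1.3
eef_pos: [0.4516, -0.1964, 0.3012]
tcp_rot: [1.0, 0.003, 0.0, -0.0]
force: [0.6, -1.0, 0.3]
opening: 0.06
grasp_force: 0.0
```

>>> jog_arm(rows=[[[0.02, 0.045, 0, 0], [0.04, 0.09, 0, 0], [0.05, 0.135, -0.02, 0], [0.05, 0.18, -0.04, 0], [0.05, 0.225, -0.06, 0], [0.04, 0.27, -0.08, 0], [0.03, 0.315, -0.1, 0], [0.02, 0.36, -0.12, 0], [0.01, 0.405, -0.13, 0], [0, 0.45, -0.14, 0], [-0.012, 0.495, -0.14, 0], [-0.012, 0.521, -0.14, 0]]])

```text
time_s: 2.5
eef_pos: [0.436, 0.3232, 0.1609]
tcp_rot: [1.0, 0.001, -0.001, -0.0]
force: [0.0, 0.2, 0.5]
opening: 0.0605
grasp_force: 0.0
```

>>> jog_arm(rows=[[[0, 0, -0.03, 0], [0, 0, -0.06, 0], [0, 0, -0.09, 0], [0, 0, -0.107, 0], [0, 0, -0.107, 0]]])

```text
time_s: 3.0
eef_pos: [0.437, 0.3184, 0.0517]
tcp_rot: [1.0, -0.001, -0.002, 0.002]
force: [-0.4, -0.4, 0.4]
opening: 0.0601
grasp_force: 0.0
```

>>> jog_arm(rows=[[[0, 0, 0, 0], [0, 0, 0, 0], [0, 0, 0, 0], [0, 0, 0, 0], [0, 0, 0, 0], [0, 0, 0, 0], [0, 0, 0.03, 0], [0, 0, 0.06, 0], [0, 0, 0.09, 0], [0, 0, 0.12, 0], [0, 0, 0.15, 0], [0, 0, 0.15, 0]]], grip=20)

```text
time_s: 4.2
eef_pos: [0.4392, 0.3217, 0.2084]
tcp_rot: [1.0, -0.0, 0.003, -0.001]
force: [0.4, 0.4, -3.2]
opening: 0.0307
grasp_force: 59.3
```

>>> jog_arm(rows=[[[0.015, -0.045, 0, 0], [0.03, -0.09, 0, 0], [0.045, -0.135, 0, 0], [0.06, -0.18, 0, 0], [0.075, -0.225, 0, 0], [0.09, -0.27, 0, 0], [0.1, -0.315, 0, 0], [0.11, -0.36, 0, 0], [0.125, -0.405, 0, 0], [0.14, -0.45, 0, 0], [0.147, -0.49, 0, 0], [0.147, -0.502, 0, 0]]])

```text
time_s: 5.4
eef_pos: [0.584, -0.1875, 0.2026]
tcp_rot: [1.0, -0.003, -0.001, 0.001]
force: [-1.0, 0.3, -2.7]
opening: 0.0307
grasp_force: 59.6
```

>>> jog_arm(rows=[[[0, 0, 0, 0], [0, 0, -0.04, 0], [0, 0, -0.08, 0], [0, 0, -0.11, 0], [0, 0, -0.13, 0], [0, 0, -0.142, 0], [0, 0, -0.147, 0], [0, 0, -0.148, 0], [0, 0, -0.148, 0]]])

```text
time_s: 6.3
eef_pos: [0.5856, -0.1813, 0.0573]
tcp_rot: [1.0, 0.0, 0.001, 0.0]
force: [0.4, -1.1, -2.3]
opening: 0.0307
grasp_force: 59.7
```

>>> jog_arm(rows=[[[0, 0, 0, 0], [0, 0, 0, 0], [0, 0, 0, 0], [0, 0, 0.03, 0], [0, 0, 0.07, 0], [0, 0, 0.11, 0], [0, 0, 0.145, 0], [-0.01, 0.04, 0.145, 0], [-0.02, 0.08, 0.145, 0], [-0.03, 0.12, 0.145, 0], [-0.04, 0.165, 0.145, 0], [-0.05, 0.21, 0.145, 0]]], grip=46)

```text
time_s: 7.5
eef_pos: [0.5344, 0.0299, 0.2018]
tcp_rot: [1.0, -0.0, 0.0, 0.0]
force: [1.2, 0.1, 0.1]
opening: 0.0465
grasp_force: 0.0
```

>>> jog_arm(rows=[[[-0.01, 0.045, 0, 0], [-0.02, 0.09, 0, 0], [-0.03, 0.135, 0, 0], [-0.04, 0.18, 0, 0], [-0.05, 0.225, 0, 0], [-0.06, 0.27, 0, 0], [-0.066, 0.315, -0.0, 0], [-0.072, 0.36, -0.01, 0], [-0.076, 0.383, -0.03, 0], [-0.076, 0.383, -0.04, 0], [-0.076, 0.383, -0.04, 0]]], grip=60)

```text
time_s: 8.6
eef_pos: [0.4582, 0.4111, 0.1599]
tcp_rot: [1.0, 0.0, -0.001, 0.001]
force: [1.2, -1.2, -0.9]
opening: 0.0599
grasp_force: 0.0
```

>>> jog_arm(rows=[[[0, 0, -0.03, 0], [0, 0, -0.06, 0], [0, 0, -0.09, 0], [0, 0, -0.108, 0], [0, 0, -0.108, 0]]])

```text
time_s: 9.1
eef_pos: [0.4592, 0.4089, 0.0518]
tcp_rot: [1.0, -0.001, -0.001, 0.002]
force: [-0.3, 0.2, 0.4]
opening: 0.0599
grasp_force: 0.0
```

>>> jog_arm(rows=[[[0, 0, 0, 0], [0, 0, 0, 0], [0, 0, 0, 0], [0, 0, 0, 0], [0, 0, 0, 0], [0, 0, 0, 0], [0, 0, 0.03, 0], [0, 0, 0.06, 0], [0, 0, 0.09, 0], [0, 0, 0.12, 0], [0, 0, 0.15, 0], [0, 0, 0.15, 0]]], grip=20)

```text
time_s: 10.3
eef_pos: [0.4602, 0.4129, 0.2085]
tcp_rot: [1.0, -0.0, 0.003, -0.002]
force: [-0.3, 0.5, -2.7]
opening: 0.0304
grasp_force: 59.6
```

>>> jog_arm(rows=[[[0.015, -0.045, 0, 0], [0.03, -0.09, 0, 0], [0.045, -0.135, 0, 0], [0.06, -0.18, 0, 0], [0.075, -0.225, 0, 0], [0.09, -0.27, 0, 0], [0.105, -0.315, 0, 0], [0.12, -0.36, 0, 0], [0.135, -0.4, 0, 0], [0.15, -0.44, 0, 0], [0.165, -0.48, 0, 0], [0.175, -0.5, 0, 0]]])

```text
time_s: 11.5
eef_pos: [0.6337, -0.0938, 0.2024]
tcp_rot: [1.0, -0.003, -0.001, 0.001]
force: [1.3, -0.4, -2.7]
opening: 0.0304
grasp_force: 60.3
```

```bash
cat >> h.py <<'E'
def check(pan0=None):
    from scipy.optimize import least_squares
    T=env.grab_frame("top");C=cloud(T);hsv=cv2.cvtColor(T["img"],cv2.COLOR_RGB2HSV)
    g=(hsv[...,0]>50)&(hsv[...,0]<95)&(hsv[...,1]>60)&(C[...,2]<.11)
    n,l,s,c=cv2.connectedComponentsWithStats(g.astype(np.uint8))
    for i in range(1,n):
        if s[i][4]>40:
            P=C[l==i];t=P[P[:,2]>np.percentile(P[:,2],97)-.012]
            print("green",c[i].round(),s[i][4],t.mean(0).round(3))
    if pan0 is not None:
        P=C.reshape(-1,3);d=np.hypot(P[:,0]-pan0[0],P[:,1]-pan0[1])
        Q=P[(d<.115)&(d>.06)&(P[:,2]>.05)&(P[:,2]<.066)]
        r=least_squares(lambda p:np.hypot(Q[:,0]-p[0],Q[:,1]-p[1])-.086,pan0,loss="soft_l1",f_scale=.003);print("pan",r.x.round(4),len(Q))
        for sg in(1,-1):
            y=(P[:,1]-r.x[1])*sg
            E=P[(P[:,2]>.03)&(P[:,2]<.065)&(y>.119)&(y<.14)&(abs(P[:,0]-r.x[0])<.05)]
            if len(E): print("ear",sg,E.mean(0).round(4),len(E))
    return T
E
python3 - <<'E'
from h import *
check((.6175,-.149))
E
```

```text
green [ 98. 168.] 231 [0.54  0.391 0.085]
green [125. 174.] 243 [0.524 0.315 0.085]
green [178. 225.] 216 [0.393 0.172 0.037]
pan [ 0.6151 -0.1475] 125
ear 1 [ 0.6059 -0.0227  0.0502] 103
ear -1 [ 0.627  -0.2752  0.0505] 105
```

>>> jog_arm(rows=[[[0.008, -0.045, 0, 0], [0.016, -0.093, 0, 0], [0.016, -0.093, 0, 0], [0.016, -0.093, -0.04, 0], [0.016, -0.093, -0.08, 0], [0.016, -0.093, -0.11, 0], [0.016, -0.093, -0.13, 0], [0.016, -0.093, -0.141, 0], [0.016, -0.093, -0.146, 0], [0.016, -0.093, -0.147, 0], [0.016, -0.093, -0.147, 0]]])

```text
time_s: 12.65
eef_pos: [0.6505, -0.1816, 0.0573]
tcp_rot: [1.0, -0.0, 0.001, 0.0]
force: [0.5, -0.8, -1.9]
opening: 0.0309
grasp_force: 60.0
```

>>> jog_arm(rows=[[[0, 0, 0, 0], [0, 0, 0, 0], [0, 0, 0, 0], [0, 0, 0.03, 0], [0, 0, 0.07, 0], [0, 0, 0.11, 0], [0, 0, 0.145, 0], [-0.01, 0.04, 0.145, 0], [-0.02, 0.08, 0.145, 0], [-0.03, 0.12, 0.145, 0], [-0.04, 0.165, 0.145, 0], [-0.05, 0.21, 0.145, 0]]], grip=46)

```text
time_s: 13.85
eef_pos: [0.5994, 0.0299, 0.2018]
tcp_rot: [1.0, -0.0, 0.0, 0.0]
force: [0.5, 0.4, -0.5]
opening: 0.046
grasp_force: 0.0
```

>>> jog_arm(rows=[[[-0.01, 0.045, 0, 0], [-0.02, 0.09, 0, 0], [-0.035, 0.135, 0, 0], [-0.05, 0.18, 0, 0], [-0.06, 0.225, 0, 0], [-0.07, 0.265, 0, 0], [-0.0755, 0.286, -0.02, 0], [-0.0755, 0.286, -0.04, 0], [-0.0755, 0.286, -0.04, 0]]], grip=60)

```text
time_s: 14.75
eef_pos: [0.523, 0.3143, 0.1589]
tcp_rot: [1.0, 0.001, -0.002, 0.001]
force: [0.2, -1.1, -1.0]
opening: 0.0596
grasp_force: 0.0
```

>>> jog_arm(rows=[[[0, 0, -0.03, 0], [0, 0, -0.06, 0], [0, 0, -0.09, 0], [0, 0, -0.108, 0], [0, 0, -0.108, 0]]])

```text
time_s: 15.25
eef_pos: [0.524, 0.3128, 0.0518]
tcp_rot: [1.0, -0.001, -0.001, 0.001]
force: [-0.1, 0.2, 0.4]
opening: 0.0598
grasp_force: 0.0
```

>>> jog_arm(rows=[[[0, 0, 0, 0], [0, 0, 0, 0], [0, 0, 0, 0], [0, 0, 0, 0], [0, 0, 0, 0], [0, 0, 0, 0], [0, 0, 0.03, 0], [0, 0, 0.06, 0], [0, 0, 0.09, 0], [0, 0, 0.12, 0], [0, 0, 0.15, 0], [0, 0, 0.15, 0]]], grip=20)

```text
time_s: 16.45
eef_pos: [0.5259, 0.3158, 0.2085]
tcp_rot: [1.0, -0.0, 0.003, -0.002]
force: [1.4, 0.6, -2.4]
opening: 0.0304
grasp_force: 59.6
```

>>> jog_arm(rows=[[[0.006, -0.045, 0, 0], [0.012, -0.09, 0, 0], [0.018, -0.135, 0, 0], [0.024, -0.18, 0, 0], [0.03, -0.225, 0, 0], [0.04, -0.27, 0, 0], [0.05, -0.31, 0, 0], [0.06, -0.335, 0, 0], [0.0605, -0.335, 0, 0]]])

```text
time_s: 17.35
eef_pos: [0.5851, -0.0261, 0.2025]
tcp_rot: [1.0, -0.004, -0.001, 0.001]
force: [-0.4, -0.4, -2.7]
opening: 0.0304
grasp_force: 60.1
```

```bash
python3 - <<'E'
from h import *
check((.6175,-.149))
E
```

```text
green [309. 133.] 151 [ 0.646 -0.18   0.087]
green [310. 157.] 78 [ 0.578 -0.177  0.087]
green [ 98. 168.] 231 [0.54  0.391 0.085]
green [178. 225.] 217 [0.393 0.172 0.036]
pan [ 0.6151 -0.1501] 266
ear -1 [ 0.6241 -0.2753  0.0504] 106
```

>>> jog_arm(rows=[[[0, -0.045, 0, 0], [0, -0.09, 0, 0], [0, -0.097, 0, 0], [0, -0.097, -0.04, 0], [0, -0.097, -0.08, 0], [0, -0.097, -0.11, 0], [0, -0.097, -0.13, 0], [0, -0.097, -0.141, 0], [0, -0.097, -0.146, 0], [0, -0.097, -0.147, 0], [0, -0.097, -0.147, 0]]])

```text
time_s: 18.5
eef_pos: [0.5856, -0.1174, 0.0574]
tcp_rot: [1.0, -0.0, 0.001, 0.0]
force: [0.3, 0.2, -2.3]
opening: 0.0306
grasp_force: 60.1
```

>>> jog_arm(rows=[[[0, 0, 0, 0], [0, 0, 0, 0], [0, 0, 0, 0], [0, 0, 0.03, 0], [0, 0, 0.07, 0], [0, 0, 0.11, 0], [0, 0, 0.145, 0], [0, 0.04, 0.145, 0], [0, 0.08, 0.145, 0], [0, 0.12, 0.145, 0], [0, 0.165, 0.145, 0], [0, 0.21, 0.145, 0]]], grip=46)

```text
time_s: 19.7
eef_pos: [0.5849, 0.0939, 0.2018]
tcp_rot: [1.0, -0.001, 0.0, 0.0]
force: [-0.0, 0.4, -0.2]
opening: 0.0459
grasp_force: 0.0
```

>>> jog_arm(rows=[[[-0.006, 0.045, 0, 0], [-0.012, 0.09, 0, 0], [-0.02, 0.135, 0, 0], [-0.026, 0.18, 0, 0], [-0.034, 0.225, 0, 0], [-0.04, 0.27, 0, 0], [-0.044, 0.3, -0.02, 0], [-0.044, 0.3, -0.04, 0], [-0.044, 0.3, -0.04, 0]]], grip=60)

```text
time_s: 20.6
eef_pos: [0.5393, 0.3924, 0.1584]
tcp_rot: [1.0, 0.001, -0.002, 0.001]
force: [0.1, -0.7, -0.6]
opening: 0.0602
grasp_force: 0.0
```

>>> jog_arm(rows=[[[0, 0, -0.03, 0], [0, 0, -0.06, 0], [0, 0, -0.09, 0], [0, 0, -0.108, 0], [0, 0, -0.108, 0]]])

```text
time_s: 21.1
eef_pos: [0.5406, 0.3908, 0.0516]
tcp_rot: [1.0, -0.001, -0.001, 0.001]
force: [-0.5, -0.7, -0.1]
opening: 0.0596
grasp_force: 0.0
```

>>> jog_arm(rows=[[[0, 0, 0, 0], [0, 0, 0, 0], [0, 0, 0, 0], [0, 0, 0, 0], [0, 0, 0, 0], [0, 0, 0, 0], [0, 0, 0.03, 0], [0, 0, 0.06, 0], [0, 0, 0.09, 0], [0, 0, 0.12, 0], [0, 0, 0.15, 0], [0, 0, 0.15, 0]]], grip=20)

```text
time_s: 22.3
eef_pos: [0.5423, 0.3938, 0.2088]
tcp_rot: [1.0, -0.0, 0.003, -0.002]
force: [-0.1, 1.1, -1.6]
opening: 0.0305
grasp_force: 59.4
```

>>> jog_arm(rows=[[[0.01, -0.045, 0, 0], [0.02, -0.09, 0, 0], [0.03, -0.135, 0, 0], [0.04, -0.18, 0, 0], [0.05, -0.225, 0, 0], [0.06, -0.27, 0, 0], [0.07, -0.31, 0, 0], [0.08, -0.35, 0, 0], [0.095, -0.39, 0, 0], [0.109, -0.42, 0, 0], [0.109, -0.42, 0, 0]]])

```text
time_s: 23.4
eef_pos: [0.6504, -0.0346, 0.202]
tcp_rot: [1.0, -0.004, -0.001, 0.002]
force: [-0.2, -0.6, -2.1]
opening: 0.0305
grasp_force: 59.7
```

```bash
python3 - <<'E'
from h import *
check((.6175,-.149))
E
```

```text
green [178. 225.] 212 [0.393 0.172 0.037]
pan [ 0.6151 -0.1504] 192
ear 1 [ 0.6027 -0.0226  0.0504] 97
ear -1 [ 0.6235 -0.2756  0.0504] 102
```

>>> jog_arm(rows=[[[0, -0.045, 0, 0], [0, -0.085, 0, 0], [0, -0.0905, 0, 0], [0, -0.0905, -0.04, 0], [0, -0.0905, -0.08, 0], [0, -0.0905, -0.11, 0], [0, -0.0905, -0.13, 0], [0, -0.0905, -0.141, 0], [0, -0.0905, -0.146, 0], [0, -0.0905, -0.147, 0], [0, -0.0905, -0.147, 0]]])

```text
time_s: 24.55
eef_pos: [0.6505, -0.1178, 0.0573]
tcp_rot: [1.0, -0.0, 0.001, 0.0]
force: [0.4, -0.1, -1.7]
opening: 0.0303
grasp_force: 59.7
```

>>> jog_arm(rows=[[[0, 0, 0, 0], [0, 0, 0, 0], [0, 0, 0, 0], [0, 0, 0.03, 0], [0, 0, 0.07, 0], [0, 0, 0.11, 0], [0, 0, 0.145, 0], [0, 0.04, 0.145, 0], [0, 0.08, 0.145, 0], [0, 0.12, 0.145, 0], [-0.01, 0.165, 0.145, 0], [-0.01, 0.21, 0.145, 0]]], grip=46)

```text
time_s: 25.75
eef_pos: [0.6393, 0.0935, 0.202]
tcp_rot: [1.0, -0.0, 0.0, 0.0]
force: [0.7, 0.3, 0.9]
opening: 0.0457
grasp_force: 0.0
```

```bash
python3 - <<'E'
from h import *
T=check((.6175,-.149));save(T,"load.png",(140,70,420,250),2.5)
E
```

```text
green [285. 133.] 156 [ 0.647 -0.115  0.086]
green [308. 134.] 152 [ 0.647 -0.18   0.086]
green [285. 156.] 132 [ 0.58  -0.115  0.086]
green [308. 158.] 130 [ 0.576 -0.177  0.086]
green [178. 225.] 213 [0.394 0.172 0.037]
pan [ 0.6151 -0.1498] 509
ear 1 [ 0.6431 -0.0304  0.0506] 1
ear -1 [ 0.6229 -0.2753  0.0506] 105
```

View pics/load.png

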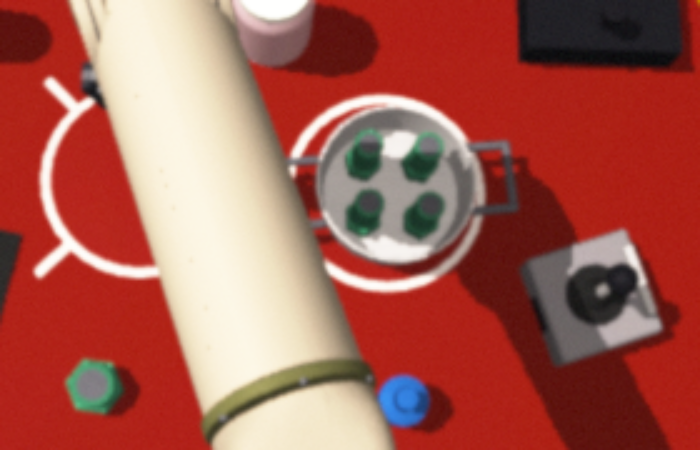

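>>> jog_arm(rows=[[[-0.014, -0.045, 0, 0.03], [-0.028, -0.09, 0, 0.03], [-0.028, -0.1155, 0, 0.03], [-0.028, -0.1155, -0.02, 0.03], [-0.028, -0.1155, -0.06, 0.03], [-0.028, -0.1155, -0.1, 0.03], [-0.028, -0.1155, -0.13, 0.03], [-0.028, -0.1155, -0.15, 0.03], [-0.028, -0.1155, -0.165, 0.03], [-0.028, -0.1155, -0.173, 0.03], [-0.028, -0.1155, -0.173, 0.03]]], grip=36)

```text
time_s: 26.9
eef_pos: [0.6117, -0.0236, 0.0279]
tcp_rot: [1.0, 0.023, -0.0, 0.0]
force: [-0.7, -0.4, 0.5]
opening: 0.0358
grasp_force: 0.0
```

>>> jog_arm(rows=[[[0, 0, 0, 0], [0, 0, 0, 0], [0, 0, 0, 0], [0, 0, 0, 0], [0, 0, 0, 0]]], grip=0)

```text
time_s: 27.4
eef_pos: [0.6131, -0.022, 0.0298]
tcp_rot: [1.0, 0.024, 0.001, -0.0]
force: [0.3, 5.7, 4.6]
opening: 0.0078
grasp_force: 58.4
```

>>> jog_arm(rows=[[[0, 0.003, 0, 0], [0, 0.009, 0, 0], [0.001, 0.018, 0, 0], [0.002, 0.029, 0, 0], [0.003, 0.041, 0, 0], [0.004, 0.053, 0, 0], [0.005, 0.065, 0, 0], [0.006, 0.077, 0, 0], [0.007, 0.089, 0, 0], [0.008, 0.101, 0, 0], [0.008, 0.113, 0, 0], [0.008, 0.125, 0, 0]]])

```text
time_s: 28.6
eef_pos: [0.6216, 0.0963, 0.0296]
tcp_rot: [1.0, 0.021, 0.001, 0.003]
force: [-1.0, -13.1, 8.8]
opening: 0.0076
grasp_force: 58.5
```

>>> jog_arm(rows=[[[0, 0.012, 0, 0], [0.001, 0.025, 0, 0], [0.002, 0.038, 0, 0], [0.003, 0.051, 0, 0], [0.004, 0.064, 0, 0], [0.005, 0.077, 0, 0], [0.006, 0.09, 0, 0], [0.007, 0.103, 0, 0], [0.008, 0.116, 0, 0], [0.008, 0.129, 0, 0], [0.008, 0.139, 0, 0], [0.008, 0.145, 0, 0]]])

```text
time_s: 29.8
eef_pos: [0.63, 0.2423, 0.0295]
tcp_rot: [1.0, 0.021, 0.001, 0.003]
force: [-0.7, -12.7, 10.9]
opening: 0.0077
grasp_force: 58.7
```

```bash
python3 - <<'E'
from h import *
T=check((.633,.120));save(T,"tow.png",(140,70,420,250),2.5)
E
```

```text
green [192. 126.] 163 [0.661 0.141 0.087]
green [215. 128.] 144 [0.656 0.076 0.086]
green [213. 152.] 131 [0.588 0.08  0.087]
green [172. 227.] 76 [0.389 0.186 0.037]
pan [0.6261 0.1114] 330
ear -1 [ 0.6331 -0.0159  0.0512] 119
```

View pics/tow.png

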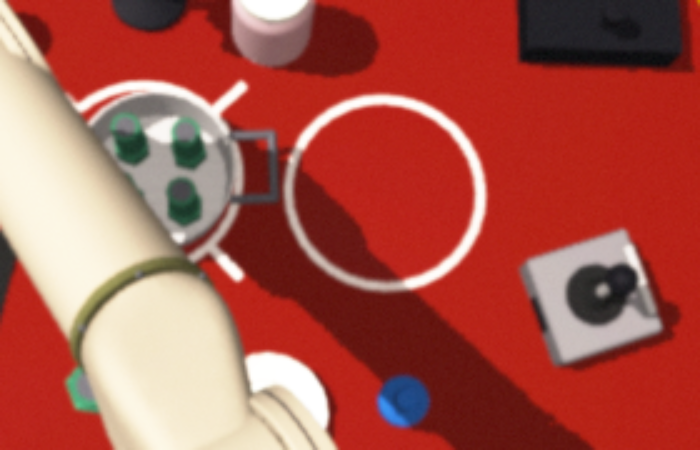

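>>> jog_arm(rows=[[[0, 0.005, 0, 0], [0.001, 0.011, 0, 0], [0.001, 0.014, 0, 0], [0.001, 0.014, 0, 0], [0.001, 0.014, 0, 0]]])

```text
time_s: 30.35
eef_pos: [0.631, 0.256, 0.0296]
tcp_rot: [1.0, 0.021, 0.001, 0.003]
force: [-1.7, -11.4, 10.2]
opening: 0.0073
grasp_force: 58.8
```

>>> jog_arm(rows=[[[0, 0, 0, 0], [0, 0, 0, 0], [0, 0, 0, 0], [0, 0, 0, 0], [0, 0, 0.01, 0], [0, 0, 0.04, 0], [0, 0, 0.08, 0], [0, 0, 0.12, 0], [0, 0, 0.16, 0], [0, -0.04, 0.18, 0], [-0.01, -0.08, 0.18, 0], [-0.02, -0.12, 0.18, 0]]], grip=36)

```text
time_s: 31.55
eef_pos: [0.6089, 0.1396, 0.2099]
tcp_rot: [1.0, 0.024, 0.001, -0.0]
force: [0.8, 0.4, -0.4]
opening: 0.036
grasp_force: 0.0
```

>>> jog_arm(rows=[[[-0.01, -0.045, 0, 0], [-0.02, -0.09, 0, 0], [-0.03, -0.135, 0, 0], [-0.04, -0.18, 0, 0], [-0.05, -0.225, 0, 0.05], [-0.06, -0.27, 0, 0.1], [-0.07, -0.315, 0, 0.15], [-0.08, -0.36, 0, 0.17], [-0.09, -0.405, 0, 0.17], [-0.1, -0.45, 0, 0.17], [-0.111, -0.49, 0, 0.17], [-0.111, -0.5085, 0, 0.17]]], grip=60)

```text
time_s: 32.75
eef_pos: [0.4954, -0.3726, 0.2091]
tcp_rot: [0.988, 0.154, -0.0, 0.001]
force: [-0.6, -0.1, 0.6]
opening: 0.0601
grasp_force: 0.0
```

```bash
python3 - <<'E'
from h import *
T=check((.633,.1305))
S=env.grab_frame("scene");save(S,"knob.png",(100,100,300,260),3.5)
E
```

```text
green [186. 126.] 175 [0.662 0.155 0.087]
green [210. 128.] 151 [0.656 0.09  0.087]
green [184. 149.] 149 [0.595 0.159 0.086]
green [208. 152.] 132 [0.589 0.093 0.087]
green [178. 225.] 214 [0.393 0.172 0.037]
pan [0.6272 0.1254] 525
ear 1 [0.6239 0.2511 0.0503] 106
ear -1 [ 0.6342 -0.0022  0.0502] 116
```

View pics/knob.png

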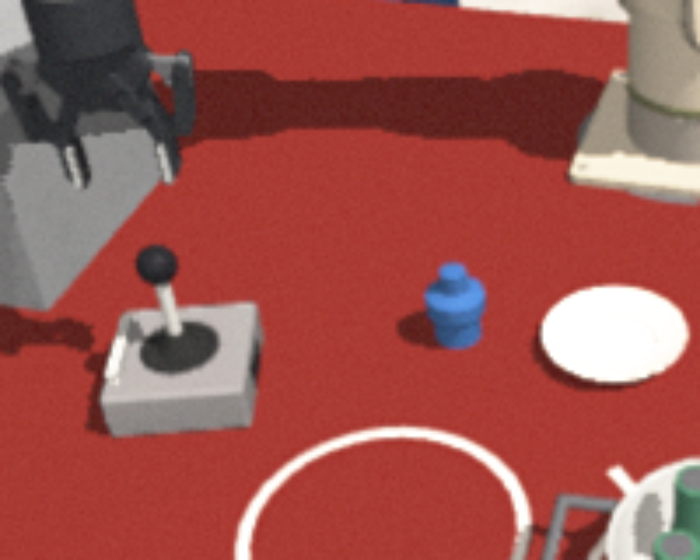

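```bash
python3 - <<'E'
from h import *
T=np.load("top.npy",allow_pickle=True).item();S=np.load("scene.npy",allow_pickle=True).item()
print(onz(T,388.3,180.7,.135),onz(S,144.6,175.4,.135),env.state()["eef_pos"])
E
```

```text
[ 0.50094708 -0.36912107  0.135     ] [ 0.49898785 -0.3687505   0.135     ] [ 0.49688243 -0.37088704  0.20860837]
```

>>> jog_arm(rows=[[[0.002, -0.002, 0, 0], [0.002, -0.002, -0.03, 0], [0.002, -0.002, -0.06, 0], [0.002, -0.002, -0.08, 0], [0.002, -0.002, -0.0916, 0], [0.002, -0.002, -0.0916, 0]]])

```text
time_s: 33.45
eef_pos: [0.5001, -0.3682, 0.1156]
tcp_rot: [0.988, 0.157, -0.001, -0.001]
force: [0.8, 0.1, 0.6]
opening: 0.0601
grasp_force: 0.0
```

>>> jog_arm(rows=[[[0.003, -0.009, 0, 0], [0.006, -0.018, -0.001, 0], [0.009, -0.026, -0.002, 0], [0.012, -0.034, -0.004, 0], [0.014, -0.043, -0.006, 0], [0.014, -0.043, -0.006, 0], [0.014, -0.043, -0.006, 0]]])

```text
time_s: 34.15
eef_pos: [0.5139, -0.4128, 0.1105]
tcp_rot: [0.988, 0.156, -0.0, -0.0]
force: [-0.8, 4.2, 2.4]
opening: 0.0596
grasp_force: 2.0
```

```bash
python3 - <<'E'
from h import *
T=env.grab_frame("top")
S=env.grab_frame("scene");save(S,"push.png",(100,100,240,240),4)
E
```

View pics/push.png

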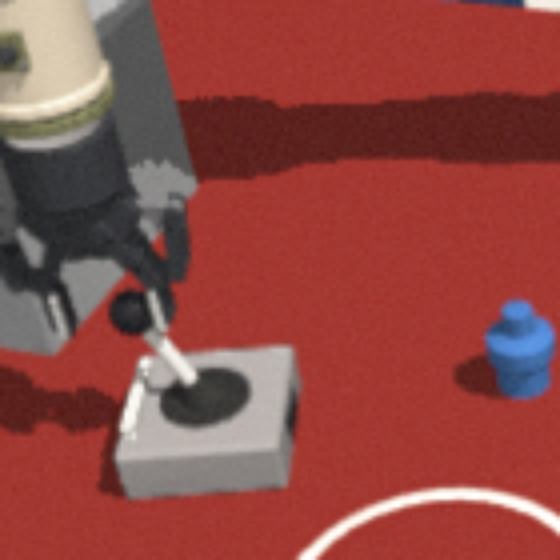

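The stick is well over towards the bar, with about 4 N on it. Holding for 2 s, then releasing.

>>> jog_arm(rows=[[[0, 0, 0, 0], [0, 0, 0, 0], [0, 0, 0, 0], [0, 0, 0, 0], [0, 0, 0, 0], [0, 0, 0, 0], [0, 0, 0, 0], [0, 0, 0, 0], [0, 0, 0, 0], [0, 0, 0, 0], [0, 0, 0, 0], [0, 0, 0, 0]]])

```text
time_s: 35.45
eef_pos: [0.5139, -0.4129, 0.1107]
tcp_rot: [0.988, 0.156, -0.0, -0.0]
force: [-0.6, 4.4, -1.6]
opening: 0.06
grasp_force: 2.4
```

>>> jog_arm(rows=[[[0, 0, 0, 0], [0, 0, 0, 0], [0, 0, 0, 0], [0, 0, 0, 0], [0, 0, 0, 0], [0, 0, 0, 0], [0, 0, 0, 0], [0, 0, 0, 0], [0, 0, 0, 0], [0, 0, 0, 0]]])

```text
time_s: 36.45
eef_pos: [0.5139, -0.4129, 0.1107]
tcp_rot: [0.988, 0.156, -0.0, 0.0]
force: [-0.9, 4.6, -1.3]
opening: 0.0601
grasp_force: 2.5
```

>>> jog_arm(rows=[[[-0.003, 0.009, 0.001, 0], [-0.006, 0.018, 0.002, 0], [-0.009, 0.026, 0.004, 0], [-0.012, 0.034, 0.005, 0], [-0.014, 0.043, 0.006, 0], [-0.014, 0.043, 0.006, 0], [-0.014, 0.043, 0.03, 0], [-0.014, 0.043, 0.06, 0], [-0.014, 0.043, 0.095, 0], [-0.014, 0.043, 0.095, -0.09], [0.0, 0.083, 0.095, -0.17]]])

```text
time_s: 37.55
eef_pos: [0.5116, -0.3364, 0.2069]
tcp_rot: [1.0, 0.016, 0.0, 0.002]
force: [-0.6, -0.0, -1.1]
opening: 0.0599
grasp_force: 0.0
```

```bash
python3 - <<'E'
from h import *
T=check((.633,.1305))
E
```

```text
green [186. 126.] 171 [0.662 0.156 0.087]
green [210. 128.] 149 [0.656 0.09  0.087]
green [184. 149.] 145 [0.595 0.159 0.087]
green [208. 152.] 132 [0.588 0.094 0.086]
green [178. 225.] 214 [0.393 0.172 0.037]
pan [0.6272 0.1253] 533
ear 1 [0.6241 0.2511 0.0503] 104
ear -1 [ 0.634  -0.0022  0.0501] 114
```

>>> jog_arm(rows=[[[0.02, 0.045, 0, 0], [0.04, 0.09, 0, 0], [0.055, 0.135, 0, 0], [0.07, 0.18, 0, 0], [0.09, 0.225, 0, 0], [0.1, 0.27, 0, 0], [0.115, 0.31, 0, 0], [0.12, 0.328, 0, 0], [0.12, 0.328, 0, 0], [0.12, 0.328, -0.04, 0], [0.12, 0.328, -0.08, 0], [0.12, 0.328, -0.11, 0]]], grip=36)

```text
time_s: 38.8
eef_pos: [0.6331, -0.0038, 0.0934]
tcp_rot: [1.0, 0.023, -0.001, 0.001]
force: [-0.3, 0.7, 0.4]
opening: 0.0358
grasp_force: 0.0
```

>>> jog_arm(rows=[[[0, 0, -0.02, 0], [0, 0, -0.04, 0], [0, 0, -0.055, 0], [0, 0, -0.067, 0], [0, 0, -0.067, 0]]])

```text
time_s: 39.3
eef_pos: [0.633, -0.0026, 0.0272]
tcp_rot: [1.0, 0.023, -0.001, 0.0]
force: [-0.9, -0.7, -0.3]
opening: 0.0362
grasp_force: 0.0
```

>>> jog_arm(rows=[[[0, 0, 0, 0], [0, 0, 0, 0], [0, 0, 0, 0], [0, 0, 0, 0], [0, 0, 0, 0]]], grip=0)

```text
time_s: 39.8
eef_pos: [0.6347, -0.0014, 0.0299]
tcp_rot: [1.0, 0.024, 0.001, -0.0]
force: [-0.6, 2.7, 6.6]
opening: 0.0078
grasp_force: 58.9
```

>>> jog_arm(rows=[[[0, -0.003, 0, 0], [0, -0.009, 0, 0], [0, -0.018, 0, 0], [0, -0.029, 0, 0], [-0.001, -0.041, 0, 0], [-0.001, -0.053, 0, 0], [-0.002, -0.065, 0, 0], [-0.002, -0.077, 0, 0], [-0.003, -0.089, 0, 0], [-0.003, -0.101, 0, 0], [-0.004, -0.113, 0, 0], [-0.004, -0.125, 0, 0]]])

```text
time_s: 41.0
eef_pos: [0.6311, -0.1235, 0.0299]
tcp_rot: [1.0, 0.025, 0.001, -0.002]
force: [0.5, 10.3, 6.5]
opening: 0.0077
grasp_force: 59.1
```

>>> jog_arm(rows=[[[0, -0.012, 0, 0], [0, -0.025, 0, 0], [0, -0.038, 0, 0], [0, -0.051, 0, 0], [-0.001, -0.064, 0, 0], [-0.001, -0.077, 0, 0], [-0.002, -0.09, 0, 0], [-0.003, -0.103, 0, 0], [-0.003, -0.116, 0, 0], [-0.003, -0.129, 0, 0], [-0.003, -0.141, 0, 0], [-0.003, -0.149, 0, 0]]])

```text
time_s: 42.2
eef_pos: [0.6285, -0.2732, 0.0299]
tcp_rot: [1.0, 0.024, 0.001, -0.002]
force: [-0.8, 11.6, 7.6]
opening: 0.0075
grasp_force: 59.2
```

>>> jog_arm(rows=[[[0, -0.001, 0, 0], [0, -0.001, 0, 0], [0, -0.001, 0, 0], [0, -0.001, 0, 0]]])

```text
time_s: 42.6
eef_pos: [0.6283, -0.2751, 0.0299]
tcp_rot: [1.0, 0.024, 0.001, -0.001]
force: [0.9, 5.6, 7.0]
opening: 0.0076
grasp_force: 59.1
```

```bash
python3 - <<'E'
from h import *
T=check((.622,-.145))
E
```

```text
green [286. 129.] 163 [ 0.656 -0.118  0.087]
green [309. 132.] 154 [ 0.65  -0.181  0.086]
green [284. 153.] 139 [ 0.588 -0.113  0.087]
green [307. 156.] 134 [ 0.582 -0.175  0.086]
green [178. 225.] 215 [0.393 0.172 0.037]
pan [ 0.6214 -0.1493] 493
ear 1 [ 0.6176 -0.0221  0.0499] 112
ear -1 [ 0.6059 -0.2761  0.051 ] 63
```

>>> jog_arm(rows=[[[0, 0, 0, 0], [0, 0, 0, 0], [0, 0, 0, 0], [0, 0, 0, 0], [0, 0, 0.01, 0], [0, 0, 0.04, 0], [0, 0, 0.08, 0], [0, 0, 0.12, 0], [0, 0, 0.16, 0], [0, 0, 0.18, 0], [-0.03, -0.02, 0.18, 0.05], [-0.06, -0.04, 0.18, 0.1]]], grip=36)

```text
time_s: 43.85
eef_pos: [0.5672, -0.3167, 0.2104]
tcp_rot: [0.995, 0.104, 0.001, 0.001]
force: [-0.8, -0.8, -0.5]
opening: 0.0358
grasp_force: 0.0
```

>>> jog_arm(rows=[[[-0.035, -0.028, 0, 0.04], [-0.067, -0.053, 0, 0.07], [-0.067, -0.053, 0, 0.07], [-0.067, -0.053, 0, 0.07], [-0.067, -0.053, -0.03, 0.07], [-0.067, -0.053, -0.06, 0.07], [-0.067, -0.053, -0.08, 0.07], [-0.067, -0.053, -0.0916, 0.07], [-0.067, -0.053, -0.0916, 0.07]]], grip=60)

```text
time_s: 44.75
eef_pos: [0.5002, -0.3685, 0.1159]
tcp_rot: [0.988, 0.157, -0.001, -0.001]
force: [-1.1, -0.8, -0.3]
opening: 0.06
grasp_force: 0.0
```

```bash
python3 - <<'E'
from h import *
T=check((.622,-.145));print(env.state()["eef_pos"])
E
```

```text
green [288. 137.] 311 [ 0.636 -0.124  0.087]
green [309. 132.] 158 [ 0.65  -0.182  0.086]
green [307. 156.] 140 [ 0.583 -0.175  0.086]
green [178. 225.] 215 [0.393 0.172 0.037]
pan [ 0.6213 -0.1494] 528
ear 1 [ 0.6184 -0.0222  0.0505] 113
ear -1 [ 0.6266 -0.275   0.0504] 113
[ 0.50067817 -0.36919742  0.11729717]
```

>>> jog_arm(rows=[[[-0.003, 0.009, 0, 0], [-0.006, 0.018, -0.001, 0], [-0.009, 0.026, -0.002, 0], [-0.012, 0.034, -0.004, 0], [-0.014, 0.043, -0.006, 0], [-0.014, 0.043, -0.006, 0], [-0.014, 0.043, -0.006, 0]]])

```text
time_s: 45.5
eef_pos: [0.4861, -0.3272, 0.1115]
tcp_rot: [0.988, 0.156, 0.0, 0.0]
force: [1.1, -3.8, 1.2]
opening: 0.06
grasp_force: 1.6
```

```bash
python3 - <<'E'
from h import *
S=env.grab_frame("scene");save(S,"push2.png",(100,100,300,290),3)
E
```

```text
(no output)
```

View pics/push2.png

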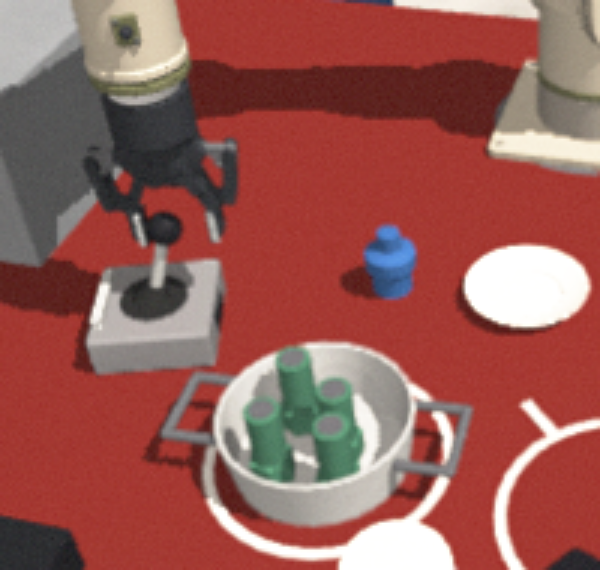

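All four sockets still stand in the pan and the stick is over away from the bar (about 4 N). Holding.

>>> jog_arm(rows=[[[-0.001, 0.002, 0, 0], [-0.001, 0.002, 0, 0], [-0.001, 0.002, 0, 0], [-0.001, 0.002, 0, 0], [-0.001, 0.002, 0, 0], [-0.001, 0.002, 0, 0], [-0.001, 0.002, 0, 0], [-0.001, 0.002, 0, 0], [-0.001, 0.002, 0, 0], [-0.001, 0.002, 0, 0], [-0.001, 0.002, 0, 0], [-0.001, 0.002, 0, 0]]])

```text
time_s: 46.75
eef_pos: [0.4849, -0.325, 0.1111]
tcp_rot: [0.988, 0.156, -0.0, 0.0]
force: [2.1, -3.7, 0.9]
opening: 0.0604
grasp_force: 1.9
```

>>> jog_arm(rows=[[[0, 0, 0, 0], [0, 0, 0, 0], [0, 0, 0, 0], [0, 0, 0, 0], [0, 0, 0, 0], [0, 0, 0, 0], [0, 0, 0, 0], [0, 0, 0, 0], [0, 0, 0, 0], [0, 0, 0, 0]]])

```text
time_s: 47.75
eef_pos: [0.4849, -0.325, 0.1111]
tcp_rot: [0.988, 0.156, 0.0, 0.0]
force: [1.1, -3.4, -0.4]
opening: 0.0598
grasp_force: 1.9
```

>>> jog_arm(rows=[[[0.003, -0.01, 0.001, 0], [0.006, -0.02, 0.002, 0], [0.009, -0.029, 0.004, 0], [0.012, -0.037, 0.005, 0], [0.015, -0.045, 0.006, 0], [0.015, -0.045, 0.006, 0], [0.015, -0.045, 0.03, 0], [0.015, -0.045, 0.06, 0], [0.015, -0.045, 0.1, 0], [0.015, -0.045, 0.15, 0], [0.015, -0.045, 0.15, 0], [0.015, -0.045, 0.15, 0]]])

```text
time_s: 48.95
eef_pos: [0.5005, -0.3699, 0.2623]
tcp_rot: [0.988, 0.156, 0.001, 0.001]
force: [-0.2, -0.0, -1.0]
opening: 0.0597
grasp_force: 0.0
```

```bash
python3 - <<'E'
from h import *
T=check((.622,-.145))
S=env.grab_frame("scene");save(S,"end.png",(100,100,300,290),3)
E
```

```text
green [288. 137.] 313 [ 0.635 -0.124  0.087]
green [309. 132.] 159 [ 0.651 -0.182  0.087]
green [307. 156.] 138 [ 0.583 -0.175  0.086]
green [178. 225.] 214 [0.393 0.172 0.037]
pan [ 0.6215 -0.1494] 512
ear 1 [ 0.6184 -0.0222  0.0503] 113
ear -1 [ 0.6271 -0.275   0.0504] 111
```

View pics/end.png

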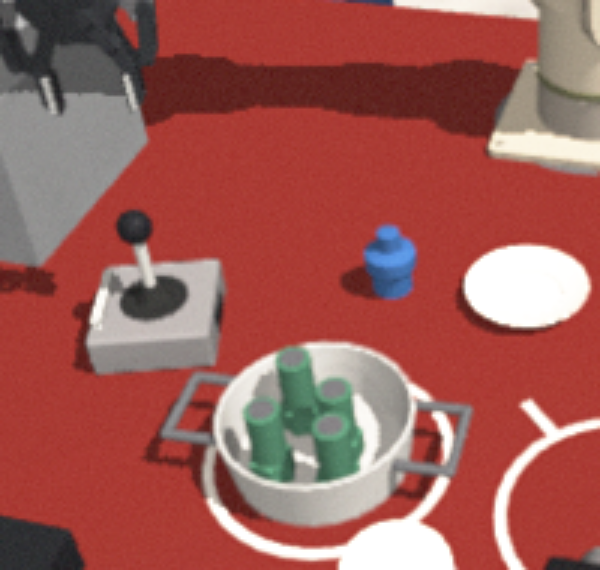

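The stick has sprung back to its centre, the loaded pan is within its ring, and the gripper is clear. Handing in.

```bash
python3 -c "
from station import env
print(env.sign_off())"
```

```text
the job is handed in; nothing more can be done
None
```

The job is handed in, and no verdict came back: all four deep sockets are upright in the pan, recorded at the camera ring and closed with the pan back in its plain ring about 4 mm off centre. The stick looks centred in the last picture, and I saw no sign that the other things had moved.

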